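# Shut the test kiln and hold the fume intake open

### The arm

A 6-joint arm with a two-finger parallel gripper is mounted at the origin on the work surface. World frame = base frame: x ahead of the robot, y to its left, z up, the work surface at z = 0. Lengths are in m, angles in rad, forces in N, time in s.
With the tool pointing down it reaches from about 0.425 to 0.95 m from the base axis. Payload 3.5 kg.
Tool frame: the origin (TCP) lies at the very end of the fingers, on their centre line; the grasp point (between the pads) lies 19 mm behind it; z points along the fingers, y is the direction in which the jaws open and shut (so a half turn about z gives the same grasp; the last joint's range is limited). The gripper opens to 85 mm and grips with 20 to 120 N. Pads are 22 mm wide; open, the fingers measure 114 mm over their backs; the gripper's body (76 mm by 85 mm) begins 54 mm behind the grasp point. The pads swing forward as they close: fully open they stand 13 mm farther back than shut.
Start: joints at [-1.474, 0.286, 1.577, -0, 1.279, -0.15], TCP at [0.165, -0.655, 0.231] pointing down, gripper open.
Joint ranges: [-2.77, 2.77], [-0.9, 2.22], [0.21, 2.48], [-1.53, 4.67], [0.24, 2.81], [-2.84, 2.84]. Speed limits (rad/s): [2.79, 2.79, 3.14, 3.14, 3.14, 3.14].

### API

Orientations are given as a unit quaternion [x, y, z, w].
In Python, from plant import get_state, read_camera, get_calibration, ticket, search_frame, cut_out, pinpoint gives the robot as it stands.
- The arm moves only by the tool move_arm, never from a script. Its argument "plan" is a list that holds one entry, the list of rows, each a list of 7 numbers: the turn, a rotation vector about the tool's x, y, z in degrees, then the shift along the tool's x, y, z in m, then the finger opening in m, from 0 to 0.0854. In form: [[[ax, ay, az, x, y, z, hand], ...]]. A call has exactly 5 rows; each row is the pose to reach, as a shift and turn from the pose measured when the call began, along the tool's axes at that moment; what a row does not reach only later rows make up. A row lasts 1/8 s, in which the tool goes at most 62.5 mm and 10.7 degrees, less where a joint would pass 70% of its speed; a pose out of reach is approached as far as the arm can. A call with a gripper value outside its range is refused whole. The fingers move at their own pace and stop on an object; "force" is the grip in N (left out, the last holds). Time passes only in rows, so rows that repeat a pose let the fingers close, or fill a call up. It gives the time, the measured TCP pose, the force and the opening at its end, in the units of the state.
- get_state(): the state, without advancing time (a new reading comes with each control period).
- read_camera(name): name is "side" or "top" or "wrist"; returns the picture (384x512x3 uint8, red, green, blue); there is no depth.
- get_calibration(name): a dict with "mtx" (3x3 intrinsics, pixels), "dist_coeffs" ([k1, k2, p1, p2, k3] as OpenCV has them; the pictures are not rectified), "extrinsics" (4x4, takes a point from camera to world coordinates); the wrist camera has in their place "hand_eye" (4x4, takes a point from camera to tool coordinates, whose origin is the TCP and whose axes are the flange's). Camera axes: x right, y up, looking along -z (the intrinsics and any distortion apply to the point x, -y, -z); pixel columns grow to the right and rows downward; lengths in m; the calibration is good to about 2 mm. A picture is of the moment at which its call begins: read the wrist's pose just before it. get_calibration takes no time and is no camera call.
- ticket.sign_off(): hands the job in, once; it reports no verdict.
Trained networks look in the newest picture that a camera, given by its name, has taken for a name from the list of things; names that differ only in an ending like _2 or _b are one class to them, and where a whole thing is asked for, a point or a joint stands for the part that bears it (a point fixed in the world has none). Each returns a list of dicts, best first, with "p" (0 to 1); they miss things now and then, are a little off and sometimes report something else, mostly with a low value. They report only what shows in the picture. A call takes as long as a camera call.
- search_frame(camera, query): "centre" ([column, row] in pixels, amid what is visible of it).
- cut_out(camera, query): "pixels" (384x512 bool, what is visible of it) and "centre" ([column, row] in pixels, amid what is visible of it).
- pinpoint(camera, query): "centre" ([column, row] in pixels: a listed point, or the origin of a listed thing).
The state is a dict: "time": time; "qpos": joint angles; "dq": joint speeds; "joint_efforts": joint torques, N m; "eef_pos": TCP position; "tcp_rot": TCP orientation; "contact_force": force on the tool from outside, world axes, zero at the start; "wrist_torque": the same for the moment, N m; "opening": opening from 0.0 (shut) to 1.0 (fully open).
Only numpy, scipy, OpenCV 4.12 (cv2) and the standard library are available. Lean on these libraries where they do the work, as an engineer would, in place of code of your own. Each camera call takes 0.05 s, during which the arm holds its last target.

### The job

Get the kiln ready for its burn-off: lower its lid until fully shut, without slamming it. Then tug the fume extractor's sprung flap by its orange tab, with the red release knob still untouched, to learn if it is caught; if it is, free it by sliding the red knob fully across to the left. Swing the flap well open, at least 45 degrees, and finish while still holding it there; leave the other things on the table alone.

Things in the scene. Friction and masses are not known exactly. Their poses are not given: they have to be found in the camera images.
- kiln: the small test kiln, a grey-clad white fibre box 210 x 210 mm, 130 mm high, with a 150 x 150 mm chamber open at the top; fixed. Origin: centre of its underside, on the table; x points from its front (facing the robot, black control panel) to its back, y to its left, z up
- kiln_lid (a joint): angle of the kiln's lid, rad: 0 shut, grows as it opens (stop at 1.4). A plain grey slab 210 x 210 mm, 30 mm thick, 0.5 kg, with a wooden grip lug on its front edge. The hinge is stiff (friction 0.65 N m): the lid stays where it is left and can be pushed down with 2 to 5 N on its outer face near the front
- lid_hinge (a point): point on the lid's hinge line (along the kiln's y), at the lid's back lower edge: kiln (105, 0, 131) mm. It turns with the lid; shut, its frame is the kiln's. In its frame the slab spans x 0 to -210 mm and z 0 to 30 mm (outer face, 161 mm above the table when shut); the lug x -211 to -241, y +-45, z 13 to 27 mm
- vent: the fume extractor, a green box 180 (x) x 160 (y) mm, 120 mm high, with a black filter drum at its back; fixed. Origin: centre of its underside, on the table; x points from its front (facing the robot) to its back, y to its left, z up
- vent_flap (a joint): angle of the extractor's white intake flap, rad: 0 shut, grows as it opens (stop at 1.2). On the box's top, 110 (x) x 130 (y) mm, 7 mm high; hinge line along y at vent (75, 0, 120) mm, its back edge; the front rises. A spring shuts it (2 to 6 N at the tab). A hidden catch may or may not hold it: if caught it lifts only about 0.04 rad (4 mm at the tab) and stops dead
- flap_tab (a point): the orange pull tab standing on the flap near its front edge: 40 mm wide (along the box's y), 12 mm thick, 36 mm tall above the flap. This point: its middle, 31 mm above the hinge line (24 mm above the flap) and 92 mm in front of the hinge line when shut; it moves with the flap, and its frame is the box's when shut
- release (a joint): travel of the red release knob, m: 0 at the start (at the box's right, -y, end of its black slot), 0.03 fully across to the left (+y). It stays where it is left (friction about 2 N). Slid fully across, it frees the catch, which then stays free even if the knob or flap is moved back; if the catch is already free, it does nothing
- release_knob (a point): the red release knob on the front strip of the extractor's top: 18 mm (x) x 22 mm (y), 30 mm tall above the box's top. This point: its middle, 15 mm above the box's top; at vent (-65, -15, 135) mm at the start. Frame as the box's
- kiln_ring: bystander: a small pale ring, 25 mm across, 8 mm high, lying in the kiln chamber; origin under its centre
- firebrick: bystander: loose pale soft firebrick 114 x 160 x 50 mm at the left of the table; origin under its centre
- brick_ring: bystander: a pink ring, 25 mm across, 8 mm high, lying on the firebrick; origin under its centre
- torch: bystander: a cold hand torch, black with a brass nozzle, 210 mm long, 40 mm thick, lying at the left; origin under its middle
- tweezers: bystander: steel tweezers 120 mm long lying on the lime mat at the right; origin under their middle
- paste_jar: bystander: a glass jar 52 mm across, 50 mm high, at the right; origin under its centre
- wire_brush: bystander: a brush lying at the right near the robot; origin under its middle

How it is judged:
On the way, in this order (a step that is already met when the one before it is completed fails the run):
1. the kiln lid is fully shut, the flap not yet lifted (value of joint kiln_lid below 0.04 rad and value of joint vent_flap below 0.015 rad), for 0.2 s.
2. the flap is tugged, lifted a little, while the release knob is still where it was (value of joint vent_flap above 0.022 rad and value of joint release below 0.004 m and value of joint kiln_lid below 0.05 rad), for 0.1 s.
3. the flap is swung open (value of joint vent_flap above 0.65 rad), for 0.3 s.
At the end, for the whole second after the job is handed in: the kiln lid is shut (within 0.05 rad) and the sprung flap stands still, at least 0.65 rad (37 degrees) open, held by the gripper (more than 0.5 N on the flap) (value of joint kiln_lid below 0.05 rad and value of joint vent_flap above 0.65 rad and velocity of joint vent_flap between -0.15 and 0.15 rad/s and contact force between any of the fingers, the arm and vent_flap above 0.5 N); the arm keeps its last pose, push and grip.
It fails at once if the kiln lid is slammed (turns shut faster than 2.5 rad/s) (velocity of joint kiln_lid below -2.5 rad/s).
It fails at once if a bystander is moved more than 30 mm (distance of any of kiln_ring, firebrick, brick_ring, torch, tweezers, paste_jar, wire_brush from where it was at the start of the episode above 0.03 m).
It also fails if it takes over 69 s, if anything falls off the work surface, if the arm or the gripper's body presses on something with over 40 N, if the wrist force passes 120 N, or if a joint passes its speed limit or range.

## Working session

There is one attempt and no reset: what is moved stays moved. The work goes in short steps, Python scripts to look and compute and a tool call to move; the robot and the scene stay as the last step left them, time stands still between calls to the robot, and variables do not carry over. Pictures are saved under pics/ and viewed, and the job is handed in when it is done.

Besides the shell and the picture viewer there is one more tool, called after "Request:" in YAML: its name, and indented under it one key for each argument. move_arm: Moves the arm, as the interface text tells. Its arguments: {"type":"object","properties":{"plan":{"type":"array","items":{"type":"array","items":{"type":"array","items":{"type":"number"}}}},"force":{"type":"number"}},"required":["plan"]}

```bash
ls; mkdir -p pics; python3 - <<'E'
from plant import *
import cv2,numpy as np
s=get_state();print(s)
for c in ["side","top","wrist"]:
    im=read_camera(c);cv2.imwrite(f"pics/{c}0.png",im[:,:,::-1])
    k=get_calibration(c);print(c,{a:np.round(np.array(b),4).tolist() for a,b in k.items()})
    for q in ["kiln","lid_hinge","vent","flap_tab","release_knob"]:
        if c=="wrist":continue
        print(q,[(np.round(d["centre"],1).tolist(),round(d["p"],2)) for d in pinpoint(c,q)][:2])
print(get_state()["time"])
E
```

```text
pics
{'time': 0.0, 'qpos': array([-1.47399473e+00,  2.87174993e-01,  1.57816796e+00,  1.21814131e-05,
        1.27856455e+00, -1.49996029e-01]), 'dq': array([ 7.49522185e-04, -1.96850507e-03,  2.15492484e-04,  8.79648271e-04,
       -5.18034933e-05,  7.95654064e-04]), 'joint_efforts': array([-6.51746286e-04, -4.05982375e+01, -2.92625302e+01, -1.16554825e-04,
        5.89212039e-03, -3.42256314e-06]), 'eef_pos': array([ 0.16487362, -0.6538905 ,  0.22994583]), 'tcp_rot': array([ 9.92395575e-01,  1.23084048e-01,  3.66090974e-05, -1.15686278e-03]), 'contact_force': array([ 0.43726908,  0.1461469 , -0.41864193]), 'wrist_torque': array([-0.01951643, -0.00134833, -0.03689314]), 'opening': 1.0021015224172451}
side {'mtx': [[392.7723, 0.0, 253.8268], [0.0, 392.7723, 191.55], [0.0, 0.0, 1.0]], 'dist_coeffs': [-0.0465, 0.0, 0.0, 0.0, 0.0], 'extrinsics': [[0.8727, -0.4111, 0.2633, 0.8594], [0.488, 0.7515, -0.444, -0.5773], [-0.0154, 0.516, 0.8565, 1.2158], [0.0, 0.0, 0.0, 1.0]]}
kiln [([240.8, 253.1], 0.97)]
lid_hinge [([270.6, 250.0], 0.58)]
vent [([273.2, 177.8], 0.63)]
flap_tab [([275.9, 155.8], 0.84)]
release_knob [([261.4, 154.4], 0.61), ([242.2, 249.3], 0.51)]
top {'mtx': [[378.4865, 0.0, 254.5235], [0.0, 378.4865, 198.903], [0.0, 0.0, 1.0]], 'dist_coeffs': [-0.1077, 0.0, 0.0, 0.0, 0.0], 'extrinsics': [[0.0048, 0.9958, -0.0915, 0.3839], [-0.9998, 0.0033, -0.0174, -0.0182], [-0.017, 0.0916, 0.9957, 1.4374], [0.0, 0.0, 0.0, 1.0]]}
kiln [([299.1, 186.4], 0.7)]
lid_hinge [([303.8, 151.0], 0.82), ([385.2, 199.8], 0.18)]
vent [([222.3, 194.7], 0.87)]
flap_tab [([210.4, 194.1], 0.86), ([217.7, 208.4], 0.36)]
release_knob [([301.1, 153.2], 0.62)]
wrist {'mtx': [[325.7601, 0.0, 255.3576], [0.0, 325.7601, 191.9012], [0.0, 0.0, 1.0]], 'dist_coeffs': [0.0184, 0.0, 0.0, 0.0, 0.0], 'hand_eye': [[0.0009, 0.9499, 0.3124, 0.0799], [1.0, -0.0013, 0.0009, -0.0011], [0.0013, 0.3124, -0.9499, -0.1431], [0.0, 0.0, 0.0, 1.0]]}
0.65
```

View pics/side0.png

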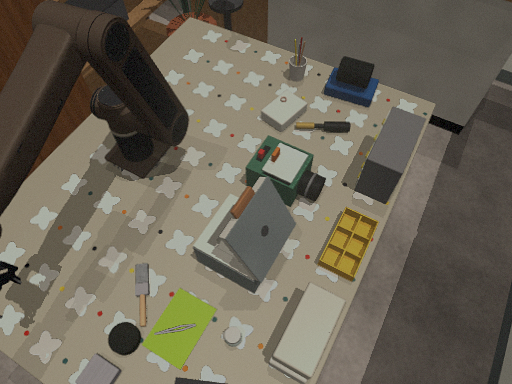

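View pics/top0.png

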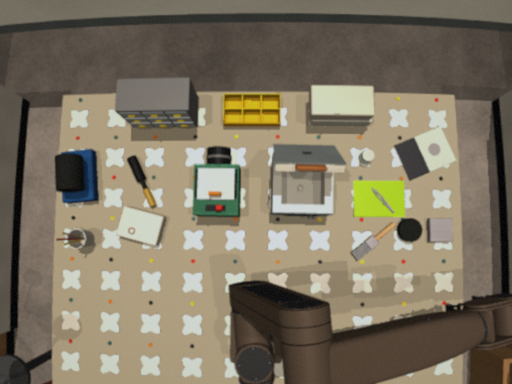

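View pics/wrist0.png

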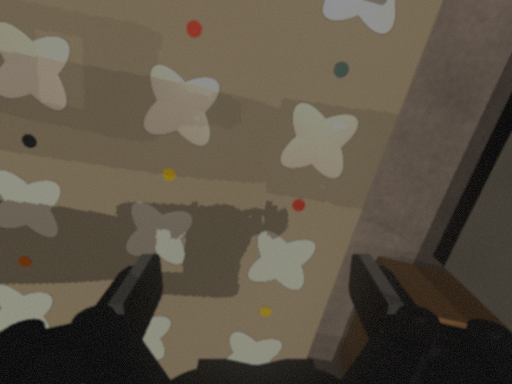

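```bash
cat > h.py <<'E'
import numpy as np,cv2
from plant import *
def cam(c):
    k=get_calibration(c);K=np.array(k["mtx"]);D=np.array(k["dist_coeffs"])
    if c=="wrist":
        from scipy.spatial.transform import Rotation as R
        s=get_state();T=np.eye(4);T[:3,:3]=R.from_quat(s["tcp_rot"]).as_matrix();T[:3,3]=s["eef_pos"]
        E=T@np.array(k["hand_eye"])
    else:E=np.array(k["extrinsics"])
    return K,D,E
def proj(c,P):
    K,D,E=c if isinstance(c,tuple) else cam(c)
    W=np.linalg.inv(E); p=np.atleast_2d(P)@W[:3,:3].T+W[:3,3]; p=p*[1,-1,-1]
    return cv2.projectPoints(p,np.zeros(3),np.zeros(3),K,D)[0].reshape(-1,2)
def atz(c,px,z):
    K,D,E=c if isinstance(c,tuple) else cam(c)
    u=cv2.undistortPoints(np.array(px,float).reshape(-1,1,2),K,D).reshape(-1,2)
    d=np.c_[u[:,0],-u[:,1],-np.ones(len(u))]@E[:3,:3].T
    o=E[:3,3];return o+d*((z-o[2])/d[:,2])[:,None]
E
python3 - <<'E'
import cv2
a=cv2.imread("pics/top0.png")[135:225,185:355];b=cv2.imread("pics/side0.png")[130:295,185:335]
cv2.imwrite("pics/tc.png",cv2.resize(a,None,fx=4.7,fy=4.7,interpolation=2));cv2.imwrite("pics/sc.png",cv2.resize(b,None,fx=3.6,fy=3.6,interpolation=2))
E
```

```text
(no output)
```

View pics/tc.png

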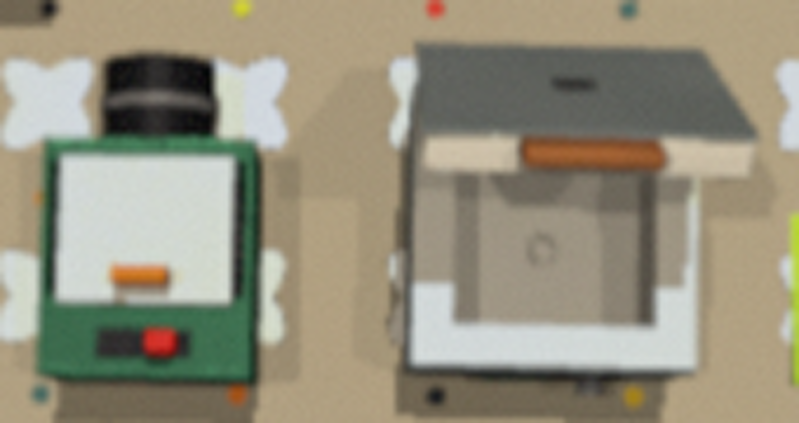

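View pics/sc.png

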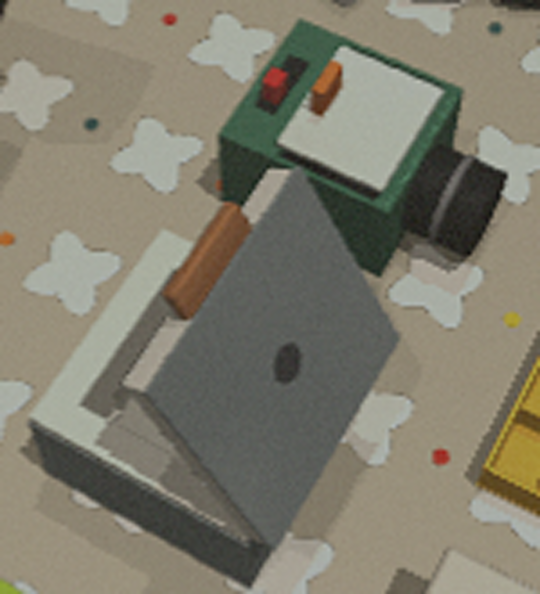

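```bash
cat > fit.py <<'E'
from h import *
from scipy.optimize import least_squares
T=lambda u,v:("top",185+u/4.7,135+v/4.7)
S=lambda u,v:("side",185+u/3.6,130+v/3.6)
C={c:cam(c) for c in("top","side")}
def pose(p,P):
    c,s=np.cos(p[2]),np.sin(p[2]);P=np.array(P,float)
    return np.c_[p[0]+c*P[:,0]-s*P[:,1],p[1]+s*P[:,0]+c*P[:,1],P[:,2]]
def lid(P,t):
    P=np.array(P,float);c,s=np.cos(t),np.sin(t)
    return np.array([.105+P[0]*c+P[2]*s,P[1],.131-P[0]*s+P[2]*c])
def run(obs,p0):
    def f(p):
        r=[]
        for (c,u,v),P in obs:
            P=lid(P[1],p[3]) if isinstance(P[0],str) else P
            r+=list(proj(C[c],pose(p,[P]))[0]-[u,v])
        return np.array(r)
    o=least_squares(f,p0,loss="soft_l1");print(np.round(o.x,4));print(np.round(f(o.x).reshape(-1,2),1).tolist());return o.x
if __name__=="__main__":
    z=.12
    v=run([(T(45,140),(.09,.08,z)),(T(258,142),(.09,-.08,z)),(S(302,20),(-.09,.08,z)),(S(463,92),(.09,.08,z)),(S(388,205),(.09,-.08,z)),(S(220,135),(-.09,-.08,z)),
     (T(140,270),(-.017,0,.163)),(T(160,336),(-.065,-.015,.15)),(S(274,75),(-.065,-.015,.15)),(S(331,72),(-.017,0,.163))],[.5,.1,0])
    k=run([(T(410,368),(-.105,.105,.13)),(T(697,370),(-.105,-.105,.13)),(S(32,420),(-.105,-.105,.13)),
     (T(415,130),("l",(-.21,.105,.03))),(T(757,135),("l",(-.21,-.105,.03))),(T(415,45),("l",(0,.105,.03))),(T(703,50),("l",(0,-.105,.03))),
     (S(295,170),("l",(-.21,.105,.03))),(S(148,395),("l",(-.21,-.105,.03))),(S(400,338),("l",(0,.105,.03))),(S(272,545),("l",(0,-.105,.03)))],[.5,-.15,0,.9])
    print("tab",pose(v,[(-.017,0,.151),(-.065,-.015,.135)]))
E
python3 fit.py
```

```text
[ 0.5406  0.1403 -0.018 ]
[[-0.1, -1.7], [-0.5, -1.3], [-0.7, -0.8], [0.2, -0.6], [-0.3, 2.4], [-0.9, -0.6], [-0.4, -0.3], [-0.3, 0.2], [-0.0, 0.2], [-1.1, 1.3]]
[ 0.5616 -0.1646 -0.0114  1.0787]
[[0.4, -1.0], [-0.0, -0.6], [-1.9, -1.0], [2.0, -0.4], [-0.2, -0.3], [0.3, -0.4], [-0.8, -0.5], [0.0, -0.7], [-0.4, -0.9], [-1.3, -0.5], [0.3, 0.6]]
tab [[0.52356306 0.14058423 0.151     ]
 [0.47530066 0.12645126 0.135     ]]
```

```bash
cat > go.py <<'E'
import sys
from h import *
from scipy.spatial.transform import Rotation as R
def delta(p,tilt=0,yaw=-0.018,s=None):
    s=s or get_state();R0=R.from_quat(s["tcp_rot"])
    Rt=R.from_euler("z",yaw)*R.from_euler("x",np.pi)
    Rt=R.from_euler("z",yaw)*R.from_euler("y",tilt)*R.from_euler("x",np.pi)
    return np.round(np.r_[(R0.inv()*Rt).as_rotvec(degrees=True),R0.inv().apply(np.array(p)-s["eef_pos"])],4).tolist()
def st():
    s=get_state();print("t",round(s["time"],2),"pos",np.round(s["eef_pos"],4),"rot",np.round(s["tcp_rot"],3),"F",np.round(s["contact_force"],1),"op",round(s["opening"],3))
if __name__=="__main__":
    a=eval("["+sys.argv[1]+"]")
    st()
    for p in a: print(delta(p[:3],*(p[3:])))
E
python3 go.py "(.25,-.55,.43),(.65,-.166,.42)"
```

```text
t 0.65 pos [ 0.1649 -0.6545  0.2314] rot [ 0.992  0.123 -0.     0.   ] F [0.7 0.3 0.9] op 1.002
[0.0028, 0.0027, 15.171, 0.108, -0.0806, -0.1987]
[0.0028, 0.0027, 15.171, 0.5897, -0.3552, -0.1887]
```

Request:
move_arm:
  plan:
    - [[0,0,5,0.03,-0.02,-0.06,0],[0,0,10,0.06,-0.04,-0.12,0],[0,0,15.2,0.1,-0.07,-0.17,0],[0,0,15.2,0.11,-0.08,-0.2,0],[0,0,15.2,0.15,-0.1,-0.2,0]]
  force: 40

```text
time: 1.27
eef_pos: [0.2865, -0.5212, 0.438]
tcp_rot: [1.0, -0.01, 0.002, 0.005]
contact_force: [1.0, 0.1, -0.1]
opening: 0.001
```

```bash
python3 go.py "(.65,-.166,.42)"
```

```text
t 1.27 pos [ 0.2865 -0.5212  0.438 ] rot [ 1.    -0.01   0.002  0.005] F [ 1.   0.1 -0.1] op 0.001
[0.6007, -0.2094, -0.1063, 0.3563, -0.3626, 0.0155]
```

Request:
move_arm:
  plan:
    - [[0.6,-0.2,0,0.045,-0.043,0.0,0],[0.6,-0.2,0,0.09,-0.086,0.0,0],[0.6,-0.2,0,0.135,-0.13,0.0,0],[0.6,-0.2,0,0.18,-0.172,0.005,0],[0.6,-0.2,0,0.225,-0.215,0.005,0]]

```text
time: 1.9
eef_pos: [0.5169, -0.3092, 0.4314]
tcp_rot: [1.0, -0.01, 0.0, 0.0]
contact_force: [-0.1, -0.6, 0.2]
opening: -0.001
```

```bash
python3 go.py "(.65,-.166,.42)"
```

```text
t 1.9 pos [ 0.5169 -0.3092  0.4314] rot [ 1.   -0.01  0.    0.  ] F [-0.1 -0.6  0.2] op -0.001
[0.006, -0.0051, -0.1127, 0.1302, -0.1458, 0.0114]
```

Request:
move_arm:
  plan:
    - [[0,0,0,0.045,-0.04,0.0,0],[0,0,0,0.09,-0.08,0.0,0],[0,0,0,0.13,-0.12,0.005,0],[0,0,0,0.13,-0.146,0.03,0],[0,0,0,0.13,-0.146,0.055,0]]

```text
time: 2.52
eef_pos: [0.6506, -0.1634, 0.376]
tcp_rot: [1.0, -0.008, 0.0, 0.0]
contact_force: [-0.4, -0.8, 0.8]
opening: 0.002
```

```bash
cat > arc.py <<'E'
from go import *
st()
for t in np.arange(1.2,-.01,-.1):
    x=.6666-.185*np.cos(t)+.03*np.sin(t)+.011;z=.131+.185*np.sin(t)+.03*np.cos(t)
    print(round(t,2),[round(x,3),round(z,3)],delta([x,-.166,z])[3:])
im=read_camera("side");cv2.imwrite("pics/s1.png",cv2.resize(im[100:310,150:400,::-1],None,fx=2.8,fy=2.8))
E
python3 arc.py
```

```text
t 2.52 pos [ 0.6506 -0.1634  0.376 ] rot [ 1.    -0.008  0.     0.   ] F [-0.4 -0.8  0.8] op 0.002
1.2 [np.float64(0.639), np.float64(0.314)] [-0.012, 0.0028, 0.0617]
1.1 [np.float64(0.62), np.float64(0.309)] [-0.0301, 0.0031, 0.0665]
1.0 [np.float64(0.603), np.float64(0.303)] [-0.0477, 0.0034, 0.0731]
0.9 [np.float64(0.586), np.float64(0.295)] [-0.0645, 0.0037, 0.0814]
0.8 [np.float64(0.57), np.float64(0.285)] [-0.0803, 0.004, 0.0913]
0.7 [np.float64(0.555), np.float64(0.273)] [-0.0952, 0.0042, 0.1028]
0.6 [np.float64(0.542), np.float64(0.26)] [-0.1087, 0.0044, 0.1157]
0.5 [np.float64(0.53), np.float64(0.246)] [-0.121, 0.0046, 0.1299]
0.4 [np.float64(0.519), np.float64(0.231)] [-0.1317, 0.0048, 0.1452]
0.3 [np.float64(0.51), np.float64(0.214)] [-0.1409, 0.005, 0.1616]
0.2 [np.float64(0.502), np.float64(0.197)] [-0.1484, 0.0051, 0.1787]
0.1 [np.float64(0.497), np.float64(0.179)] [-0.1541, 0.0052, 0.1966]
-0.0 [np.float64(0.493), np.float64(0.161)] [-0.1581, 0.0052, 0.2149]
```

View pics/s1.png

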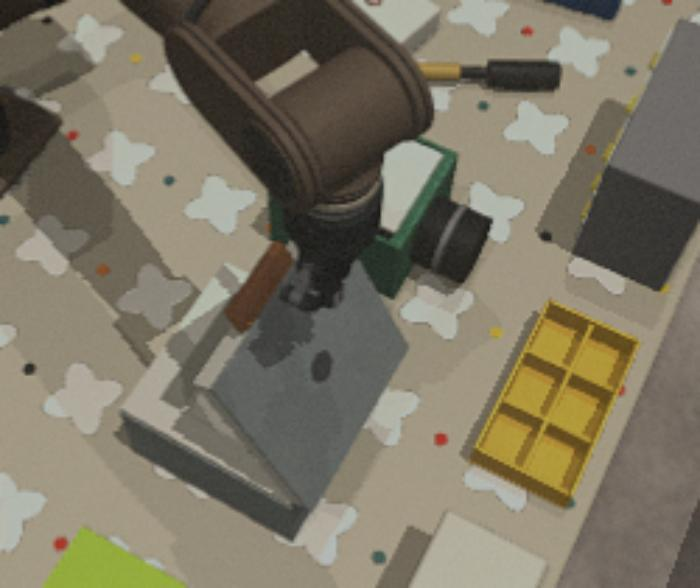

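The closed fingers (around 320,285 in the crop) hang just behind the lid's outer face, near its front edge, so I'll follow the arc.

Request:
move_arm:
  plan:
    - [[0,0,0,0.0,0.003,0.05,0],[0,0,0,-0.012,0.003,0.062,0],[0,0,0,-0.03,0.003,0.067,0],[0,0,0,-0.048,0.003,0.073,0],[0,0,0,-0.064,0.003,0.081,0]]

```text
time: 3.2
eef_pos: [0.5852, -0.166, 0.2916]
tcp_rot: [1.0, -0.009, -0.001, -0.001]
contact_force: [2.3, 0.2, 0.7]
opening: 0.004
```

```bash
python3 arc.py
```

```text
t 3.2 pos [ 0.5852 -0.166   0.2916] rot [ 1.    -0.009 -0.001 -0.001] F [2.3 0.2 0.7] op 0.004
1.2 [np.float64(0.639), np.float64(0.314)] [0.0533, -0.001, -0.0228]
1.1 [np.float64(0.62), np.float64(0.309)] [0.0352, -0.0007, -0.0179]
1.0 [np.float64(0.603), np.float64(0.303)] [0.0177, -0.0003, -0.0113]
0.9 [np.float64(0.586), np.float64(0.295)] [0.0009, -0.0, -0.003]
0.8 [np.float64(0.57), np.float64(0.285)] [-0.015, 0.0003, 0.007]
0.7 [np.float64(0.555), np.float64(0.273)] [-0.0297, 0.0006, 0.0185]
0.6 [np.float64(0.542), np.float64(0.26)] [-0.0433, 0.0009, 0.0315]
0.5 [np.float64(0.53), np.float64(0.246)] [-0.0555, 0.0011, 0.0457]
0.4 [np.float64(0.519), np.float64(0.231)] [-0.0662, 0.0013, 0.061]
0.3 [np.float64(0.51), np.float64(0.214)] [-0.0753, 0.0015, 0.0774]
0.2 [np.float64(0.502), np.float64(0.197)] [-0.0828, 0.0017, 0.0946]
0.1 [np.float64(0.497), np.float64(0.179)] [-0.0885, 0.0018, 0.1124]
-0.0 [np.float64(0.493), np.float64(0.161)] [-0.0924, 0.0019, 0.1308]
```

View pics/s1.png

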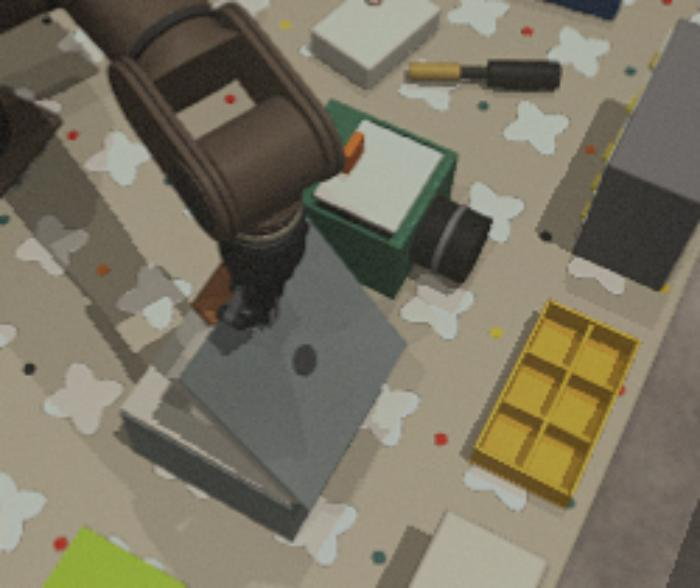

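The lid has turned down (its front edge moved from about (200,380) to (180,385) in the crop), and the fingers are in contact at 2.3 N.

Request:
move_arm:
  plan:
    - [[0,0,0,-0.015,0,0.007,0],[0,0,0,-0.03,0,0.018,0],[0,0,0,-0.043,0,0.031,0],[0,0,0,-0.055,0,0.046,0],[0,0,0,-0.066,0,0.061,0]]

```text
time: 3.88
eef_pos: [0.5171, -0.1651, 0.2308]
tcp_rot: [1.0, -0.009, -0.002, -0.001]
contact_force: [1.3, -1.3, 0.5]
opening: -0.0
```

```bash
python3 arc.py | tail -6;python3 go.py "(.5,-.166,.2)"
```

```text
0.5 [np.float64(0.53), np.float64(0.246)] [0.0125, 0.0007, -0.0152]
0.4 [np.float64(0.519), np.float64(0.231)] [0.0018, 0.0009, 0.0002]
0.3 [np.float64(0.51), np.float64(0.214)] [-0.0073, 0.0011, 0.0165]
0.2 [np.float64(0.502), np.float64(0.197)] [-0.0147, 0.0012, 0.0337]
0.1 [np.float64(0.497), np.float64(0.179)] [-0.0204, 0.0014, 0.0516]
-0.0 [np.float64(0.493), np.float64(0.161)] [-0.0242, 0.0015, 0.0699]
t 3.92 pos [ 0.5151 -0.1643  0.228 ] rot [ 1.    -0.009 -0.005 -0.002] F [-1.3 -0.1 -0.8] op 0.0
[-0.1802, 0.5241, -0.0539, -0.0148, 0.002, 0.0282]
```

Request:
move_arm:
  plan:
    - [[0,0.5,0,-0.007,0.001,0.014,0],[0,0.5,0,-0.014,0.001,0.031,0],[0,0.5,0,-0.02,0.001,0.049,0],[0,0.5,0,-0.022,0.001,0.06,0],[0,0.5,0,-0.023,0.001,0.067,0]]

```text
time: 4.55
eef_pos: [0.4909, -0.1645, 0.1609]
tcp_rot: [1.0, -0.009, -0.001, -0.002]
contact_force: [-10.7, 4.3, 25.5]
opening: 0.0
```

```bash
python3 go.py "(.493,-.166,.161)"; python3 arc.py >/dev/null
```

```text
t 4.55 pos [ 0.4909 -0.1645  0.1609] rot [ 1.    -0.009 -0.001 -0.002] F [-10.7   4.3  25.5] op 0.0
[-0.2429, 0.1522, -0.057, 0.0022, 0.0015, -0.0002]
```

View pics/s1.png

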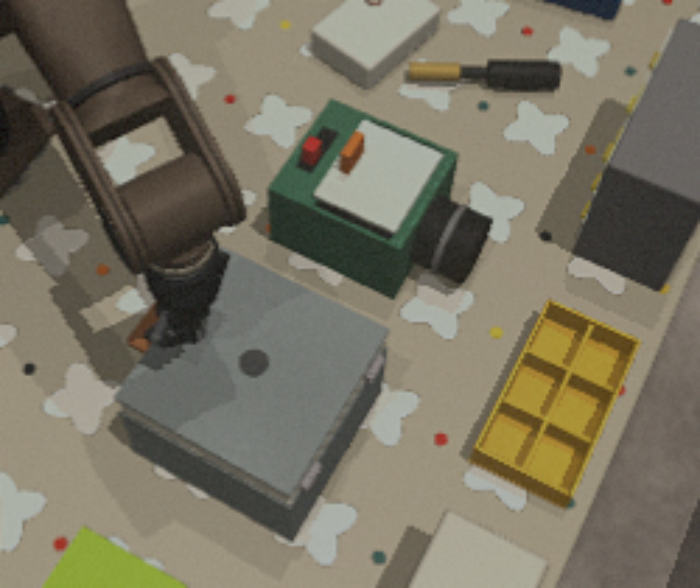

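Request:
move_arm:
  plan:
    - [[0,0,0,0.002,0.001,0.0,0],[0,0,0,0.002,0.001,0,0],[0,0,0,0.003,0.001,-0.05,0.07],[0,0,0,0.005,0,-0.1,0.07],[0,0,0,0.03,-0.04,-0.11,0.07]]

```text
time: 5.22
eef_pos: [0.5239, -0.1277, 0.2765]
tcp_rot: [1.0, -0.012, 0.003, -0.0]
contact_force: [0.1, -0.2, -0.7]
opening: 0.637
```

```bash
python3 go.py "(.5236,.1406,.27)"
```

```text
t 5.22 pos [ 0.5239 -0.1277  0.2765] rot [ 1.    -0.012  0.003 -0.   ] F [ 0.1 -0.2 -0.7] op 0.637
[-0.0037, -0.3434, -0.3016, -0.0066, -0.2682, 0.0065]
```

Request:
move_arm:
  plan:
    - [[0,-0.3,-0.3,0,-0.06,0,0.07],[0,-0.3,-0.3,0,-0.12,0,0.07],[0,-0.3,-0.3,-0.003,-0.18,0.003,0.07],[0,-0.3,-0.3,-0.006,-0.24,0.006,0.07],[0,-0.3,-0.3,-0.0066,-0.268,0.0065,0.07]]

```text
time: 5.85
eef_pos: [0.5229, 0.1433, 0.2695]
tcp_rot: [1.0, -0.007, 0.0, -0.0]
contact_force: [0.8, 0.6, -0.1]
opening: 0.818
```

```bash
cat > look.py <<'E'
from go import *
st()
C={c:cam(c) for c in("side","wrist")}
for c,f in (("side","a"),("wrist","b")):
    im=read_camera(c)[:,:,::-1].copy()
    for P in ([.5236,.1406,.151],[.4753,.1265,.135]):
        q=proj(C[c],P)[0];cv2.circle(im,tuple(int(round(v)) for v in q),2,(255,0,255),1)
    if c=="side": im=cv2.resize(im[90:250,190:390],None,fx=3.6,fy=3.6)
    cv2.imwrite(f"pics/{f}.png",im)
E
python3 look.py
```

```text
t 5.85 pos [0.5229 0.1433 0.2695] rot [ 1.    -0.007  0.    -0.   ] F [ 0.8  0.6 -0.1] op 0.818
```

View pics/a.png

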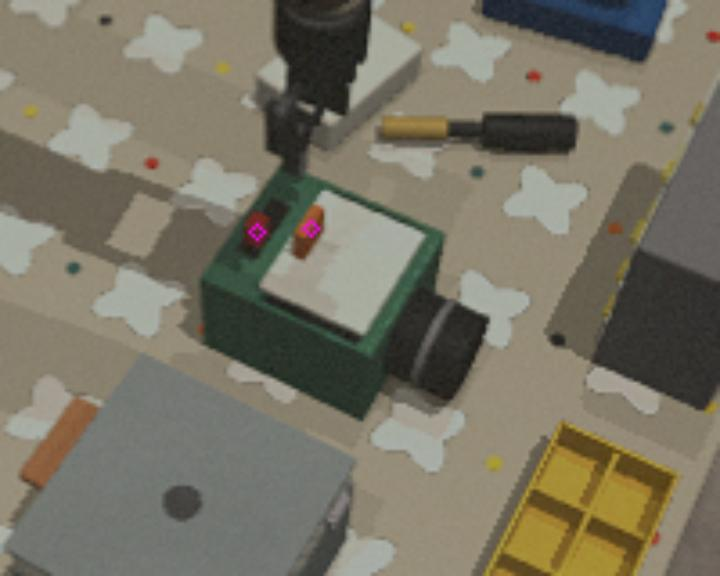

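View pics/b.png

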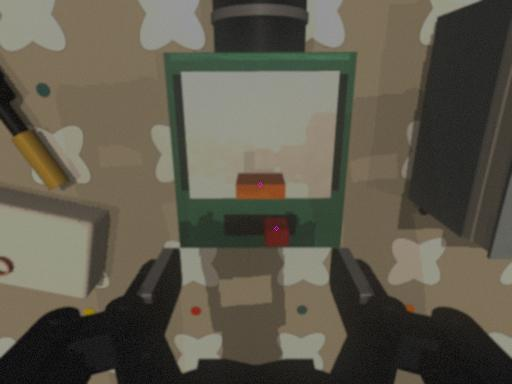

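The predicted tab (260,184) and knob (277,229) fall on the orange and red parts in both pictures. I'll descend over the tab.

```bash
python3 go.py "(.5236,.1406,.131)"
```

```text
t 5.95 pos [0.5231 0.1431 0.2696] rot [ 1.    -0.007  0.    -0.   ] F [ 0.7 -0.2  0.6] op 0.822
[-0.0413, -0.0169, 0.2486, 0.0005, 0.0026, 0.1386]
```

Request:
move_arm:
  plan:
    - [[0,0,0.2,0.0005,0.0025,0.04,0.07],[0,0,0.2,0.0005,0.0025,0.08,0.07],[0,0,0.2,0.0005,0.0025,0.11,0.07],[0,0,0.2,0.0005,0.0025,0.128,0.07],[0,0,0.2,0.0005,0.0025,0.138,0.07]]

```text
time: 6.58
eef_pos: [0.5236, 0.1401, 0.1309]
tcp_rot: [1.0, -0.009, -0.0, -0.0]
contact_force: [-0.1, 0.1, 0.9]
opening: 0.823
```

```bash
python3 look.py
```

```text
t 6.58 pos [0.5236 0.1401 0.1309] rot [ 1.    -0.009 -0.    -0.   ] F [-0.1  0.1  0.9] op 0.823
```

View pics/b.png

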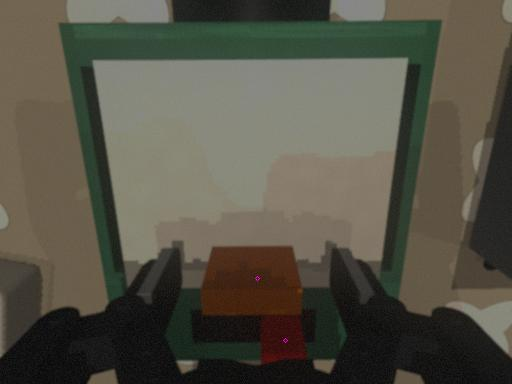

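View pics/a.png

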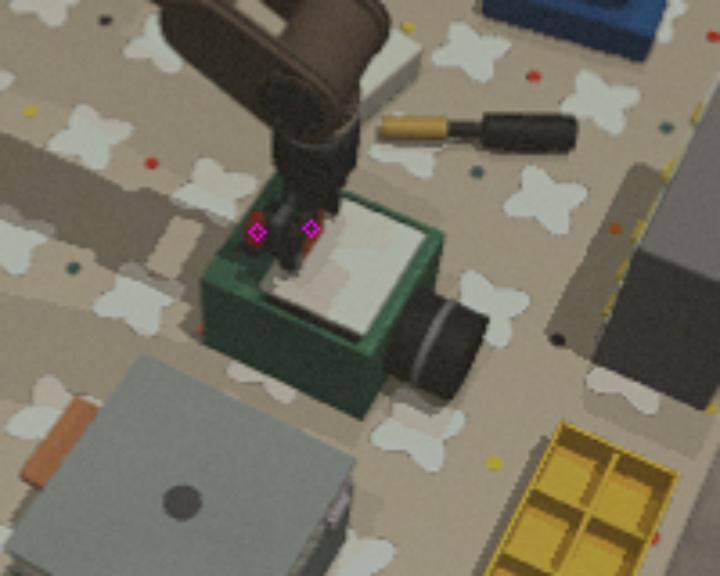

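The fingers (tips at about (170,270) and (340,275)) straddle the tab, which is centred at about x=252. Closing.

Request:
move_arm:
  plan:
    - [[0,0,0,0,0,0,0.03],[0,0,0,0,0,0,0.03],[0,0,0,0,0,0,0.03],[0,0,0,0,0,0,0.03],[0,0,0,0,0,0,0.03]]
  force: 40

```text
time: 7.3
eef_pos: [0.5244, 0.1417, 0.1329]
tcp_rot: [1.0, -0.009, 0.001, -0.002]
contact_force: [-0.9, 5.3, 4.2]
opening: 0.461
```

Request:
move_arm:
  plan:
    - [[0,0,0,0,0,-0.001,0.03],[0,0,0,0,0,-0.002,0.03],[0,0,0,0,0,-0.003,0.03],[0,0,0,0,0,-0.003,0.03],[0,0,0,0,0,-0.003,0.03]]

```text
time: 7.92
eef_pos: [0.5247, 0.1418, 0.1342]
tcp_rot: [1.0, -0.009, 0.002, -0.002]
contact_force: [7.1, 4.5, -10.7]
opening: 0.459
```

```bash
python3 go.py "(.5236,.1406,.138)"
```

```text
t 7.92 pos [0.5247 0.1418 0.1342] rot [ 1.    -0.009  0.002 -0.002] F [  7.1   4.5 -10.7] op 0.459
[-0.2333, -0.1996, -0.036, -0.0011, 0.0012, -0.0038]
```

Request:
move_arm:
  plan:
    - [[0,0,0,0,0,-0.002,0.03],[0,0,0,0,0,-0.003,0.03],[0,0,0,0,0,-0.004,0.03],[0,0,0,0,0,-0.004,0.03],[0,0,0,0,0,-0.004,0.03]]

```text
time: 8.55
eef_pos: [0.5254, 0.1418, 0.1365]
tcp_rot: [1.0, -0.009, 0.003, -0.002]
contact_force: [8.4, 4.2, -10.8]
opening: 0.462
```

```bash
python3 look.py; python3 -c "
from go import *
C=cam('wrist');im=read_camera('wrist')
cv2.imwrite('pics/c.png',im[:,:,::-1])"; python3 go.py "(.5236,.1406,.138)"
```

```text
t 8.55 pos [0.5254 0.1418 0.1365] rot [ 1.    -0.009  0.003 -0.002] F [  8.4   4.2 -10.8] op 0.462
t 8.7 pos [0.5254 0.1418 0.1365] rot [ 1.    -0.009  0.003 -0.002] F [  7.8   4.3 -10.7] op 0.458
[-0.2582, -0.3374, -0.0142, -0.0018, 0.0012, -0.0016]
```

View pics/c.png

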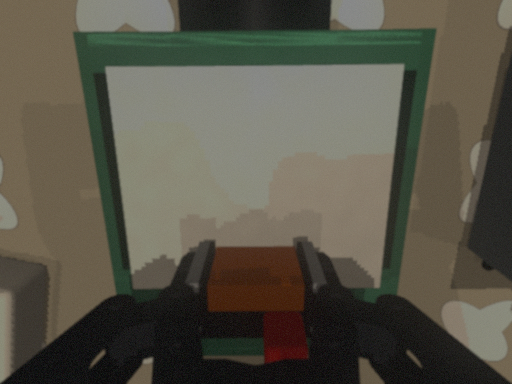

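View pics/a.png

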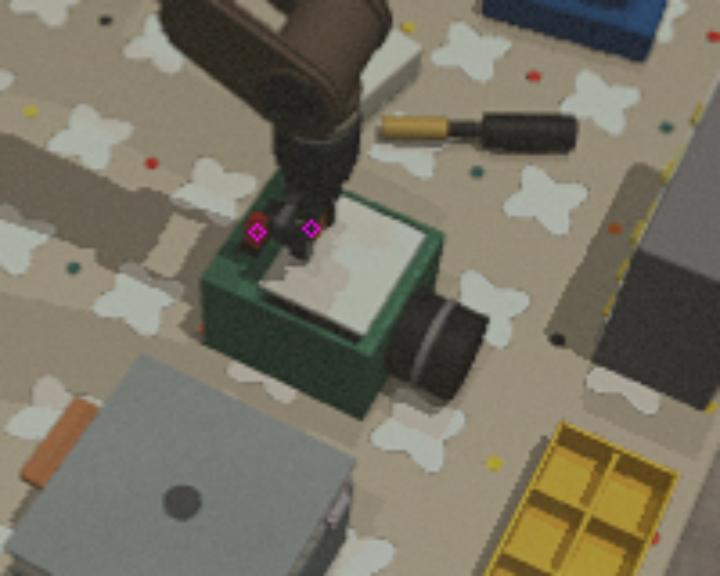

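Request:
move_arm:
  plan:
    - [[0,0,0,0,0,0,0.03],[0,0,0,0,0,-0.002,0.03],[0,0,0,0,0,-0.003,0.03],[0,0,0,0,0,-0.004,0.03],[0,0,0,0,0,-0.005,0.03]]
  force: 70

```text
time: 9.32
eef_pos: [0.5263, 0.1418, 0.1391]
tcp_rot: [1.0, -0.009, 0.005, -0.003]
contact_force: [12.6, 5.0, -14.8]
opening: 0.454
```

```bash
python3 look.py
```

```text
t 9.32 pos [0.5263 0.1418 0.1391] rot [ 1.    -0.009  0.005 -0.003] F [ 12.6   5.  -14.8] op 0.454
```

View pics/b.png

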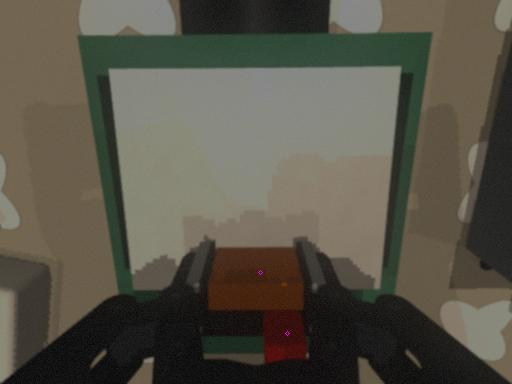

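```bash
cat > flap.py <<'E'
from go import *
import sys
k=float(sys.argv[1]) # tilt fraction
st()
def tcp(t,k):
    # grasp pt on flap (-.092, .030) ; tool tilt k*t ; TCP 19mm along tool z
    G=np.array([-.092*np.cos(t)+.030*np.sin(t),.092*np.sin(t)+.030*np.cos(t)])
    a=k*t; d=.019*np.array([-np.sin(a),-np.cos(a)])
    p=G+d;return [.6156+p[0]*np.cos(-.018),.1388+ -.018*p[0],.12+p[1]]
for t in eval("["+sys.argv[2]+"]"): print(t,delta(tcp(t,k),k*t))
E
python3 flap.py 1 "0,.04,.09,.12,.16,.20"
```

```text
t 9.43 pos [0.5263 0.1418 0.1392] rot [ 1.    -0.009  0.005 -0.003] F [ 11.5   4.6 -17.1] op 0.45
0 [-0.2968, -0.5188, -0.0074, -0.0027, 0.0015, 0.0082]
0.04 [-0.2969, -2.8107, -0.0015, -0.0022, 0.0014, 0.0045]
0.09 [-0.297, -5.6754, 0.006, -0.0013, 0.0014, -0.0]
0.12 [-0.2969, -7.3943, 0.0104, -0.0007, 0.0014, -0.0027]
0.16 [-0.2968, -9.6861, 0.0164, 0.0003, 0.0014, -0.0063]
0.2 [-0.2966, -11.978, 0.0223, 0.0015, 0.0014, -0.0098]
```

Request:
move_arm:
  plan:
    - [[0,-1,0,0,0,-0.001,0.03],[0,-2,0,0,0,-0.003,0.03],[0,-3,0,0,0,-0.005,0.03],[0,-4,0,0,0,-0.007,0.03],[0,-4,0,0,0,-0.008,0.03]]

```text
time: 10.05
eef_pos: [0.5278, 0.1418, 0.145]
tcp_rot: [1.0, -0.009, -0.028, -0.003]
contact_force: [13.0, 4.7, -18.2]
opening: 0.451
```

```bash
python3 look.py
```

```text
t 10.05 pos [0.5278 0.1418 0.145 ] rot [ 1.    -0.009 -0.028 -0.003] F [ 13.    4.7 -18.2] op 0.451
```

View pics/b.png

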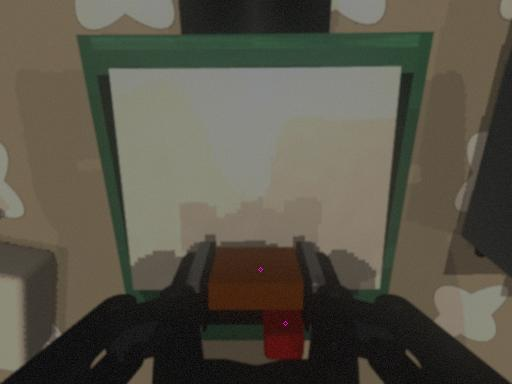

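View pics/a.png

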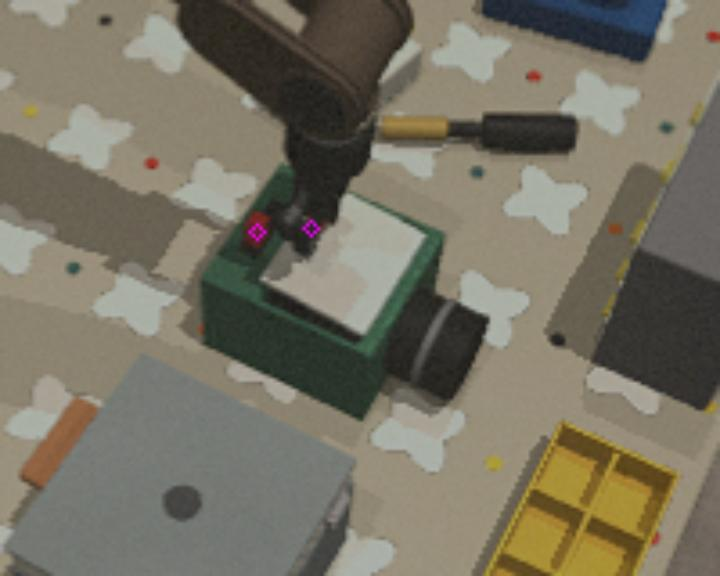

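The tab has stayed fixed between the fingers through a 14 mm lift, with no dead stop, and a dark gap has opened under the flap's front edge at (265,290). That means the flap isn't caught, so I'll leave the knob alone and swing it open.

```bash
python3 flap.py 0.5 ".14,.16,.2,.25,.3,.35,.4"
```

```text
t 10.15 pos [0.5277 0.1418 0.1447] rot [ 1.    -0.009 -0.028 -0.003] F [ 13.    4.5 -17.7] op 0.453
0.14 [-0.3321, -0.8022, 0.0088, -0.0002, 0.0014, 0.0012]
0.16 [-0.332, -1.3752, 0.0105, 0.0004, 0.0014, -0.0006]
0.2 [-0.3319, -2.5211, 0.0138, 0.0016, 0.0014, -0.0041]
0.25 [-0.3318, -3.9535, 0.018, 0.0034, 0.0013, -0.0084]
0.3 [-0.3316, -5.3859, 0.0221, 0.0054, 0.0013, -0.0126]
0.35 [-0.3314, -6.8183, 0.0263, 0.0076, 0.0013, -0.0167]
0.4 [-0.3311, -8.2507, 0.0304, 0.01, 0.0013, -0.0207]
```

Request:
move_arm:
  plan:
    - [[0,-1.4,0,0.001,0.001,-0.001,0.03],[0,-2.5,0,0.002,0.001,-0.004,0.03],[0,-4,0,0.004,0.001,-0.0085,0.03],[0,-5.4,0,0.0055,0.001,-0.0125,0.03],[0,-6.8,0,0.0075,0.001,-0.0165,0.03]]

```text
time: 10.78
eef_pos: [0.5328, 0.1417, 0.1571]
tcp_rot: [0.996, -0.009, -0.092, -0.005]
contact_force: [2.4, 7.7, -13.0]
opening: 0.451
```

```bash
python3 flap.py 0.5 ".3,.35,.4,.45,.5,.55,.6"; python3 look.py
```

```text
t 10.78 pos [0.5328 0.1417 0.1571] rot [ 0.996 -0.009 -0.092 -0.005] F [  2.4   7.7 -13. ] op 0.451
0.3 [-0.4294, 1.9783, 0.0681, 0.001, 0.0014, -0.0002]
0.35 [-0.4285, 0.5459, 0.0735, 0.0026, 0.0014, -0.0045]
0.4 [-0.4276, -0.8865, 0.0788, 0.0045, 0.0014, -0.0087]
0.45 [-0.4266, -2.3189, 0.0842, 0.0066, 0.0013, -0.0128]
0.5 [-0.4255, -3.7513, 0.0895, 0.0089, 0.0013, -0.0169]
0.55 [-0.4245, -5.1837, 0.0948, 0.0113, 0.0013, -0.0207]
0.6 [-0.4233, -6.6161, 0.1001, 0.014, 0.0013, -0.0245]
t 10.78 pos [0.5328 0.1417 0.1571] rot [ 0.996 -0.009 -0.092 -0.005] F [  2.4   7.7 -13. ] op 0.451
```

View pics/b.png

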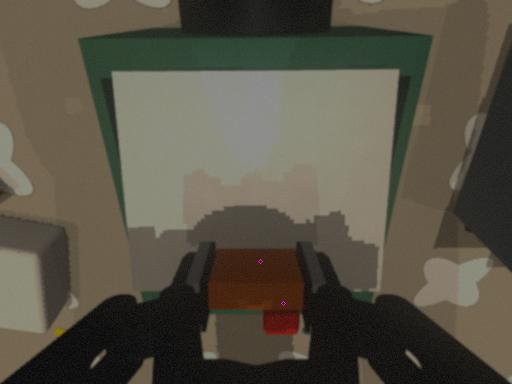

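View pics/a.png

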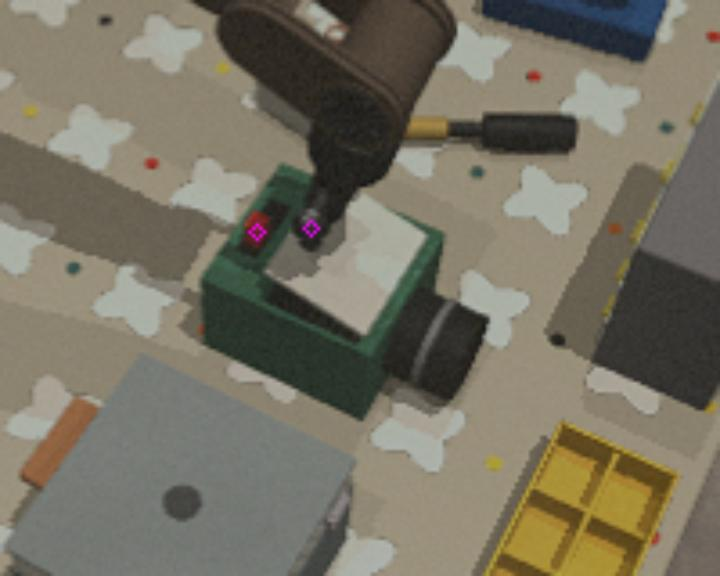

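The flap is visibly open at about 0.3 rad, with the tab still gripped and the knob where it was. I'll keep going.

Request:
move_arm:
  plan:
    - [[0,0.3,0,0.0026,0.001,-0.0045,0.03],[0,-0.9,0,0.0045,0.001,-0.0087,0.03],[0,-2.3,0,0.0066,0.001,-0.0128,0.03],[0,-3.8,0,0.0089,0.001,-0.0169,0.03],[0,-5.2,0,0.0113,0.001,-0.0207,0.03]]

```text
time: 11.5
eef_pos: [0.5438, 0.1417, 0.172]
tcp_rot: [0.99, -0.008, -0.144, -0.006]
contact_force: [-2.7, 7.1, -10.9]
opening: 0.453
```

```bash
python3 flap.py 0.5 ".5,.55,.6,.65,.7,.75,.8"; python3 -c "
from go import *
print(get_state()['qpos'].round(2))"
```

```text
t 11.5 pos [0.5438 0.1417 0.172 ] rot [ 0.99  -0.008 -0.144 -0.006] F [ -2.7   7.1 -10.9] op 0.453
0.5 [-0.5358, 2.1868, 0.1383, 0.0007, 0.0016, -0.0003]
0.55 [-0.534, 0.7544, 0.145, 0.0028, 0.0015, -0.0044]
0.6 [-0.5321, -0.678, 0.1517, 0.005, 0.0015, -0.0084]
0.65 [-0.5302, -2.1104, 0.1583, 0.0075, 0.0015, -0.0123]
0.7 [-0.5282, -3.5427, 0.1649, 0.0101, 0.0015, -0.016]
0.75 [-0.5262, -4.9751, 0.1716, 0.013, 0.0014, -0.0195]
0.8 [-0.5241, -6.4075, 0.1782, 0.016, 0.0014, -0.0229]
[0.06 0.25 1.75 0.03 1.43 1.64]
```

Request:
move_arm:
  plan:
    - [[0,0.7,0,0.0028,0.001,-0.0044,0.03],[0,-0.7,0,0.005,0.001,-0.0084,0.03],[0,-2.1,0,0.0075,0.001,-0.0123,0.03],[0,-3.5,0,0.0101,0.001,-0.016,0.03],[0,-5,0,0.013,0.001,-0.0195,0.03]]

```text
time: 12.12
eef_pos: [0.5568, 0.1415, 0.1835]
tcp_rot: [0.981, -0.008, -0.195, -0.007]
contact_force: [-7.1, 5.9, -9.4]
opening: 0.45
```

```bash
python3 flap.py 0.5 ".65,.7,.75,.8,.85,.9,.95,1"; python3 look.py
```

```text
t 12.12 pos [0.5568 0.1415 0.1835] rot [ 0.981 -0.008 -0.195 -0.007] F [-7.1  5.9 -9.4] op 0.45
0.65 [-0.5808, 3.8321, 0.2485, -0.0014, 0.0017, 0.0027]
0.7 [-0.5776, 2.3997, 0.2557, 0.0008, 0.0017, -0.0013]
0.75 [-0.5743, 0.9674, 0.2629, 0.0033, 0.0017, -0.0051]
0.8 [-0.5709, -0.465, 0.2701, 0.0059, 0.0016, -0.0088]
0.85 [-0.5676, -1.8974, 0.2772, 0.0087, 0.0016, -0.0124]
0.9 [-0.5641, -3.3298, 0.2843, 0.0117, 0.0016, -0.0158]
0.95 [-0.5606, -4.7622, 0.2914, 0.0149, 0.0016, -0.019]
1 [-0.557, -6.1945, 0.2984, 0.0182, 0.0016, -0.0221]
t 12.12 pos [0.5568 0.1415 0.1835] rot [ 0.981 -0.008 -0.195 -0.007] F [-7.1  5.9 -9.4] op 0.45
```

View pics/a.png

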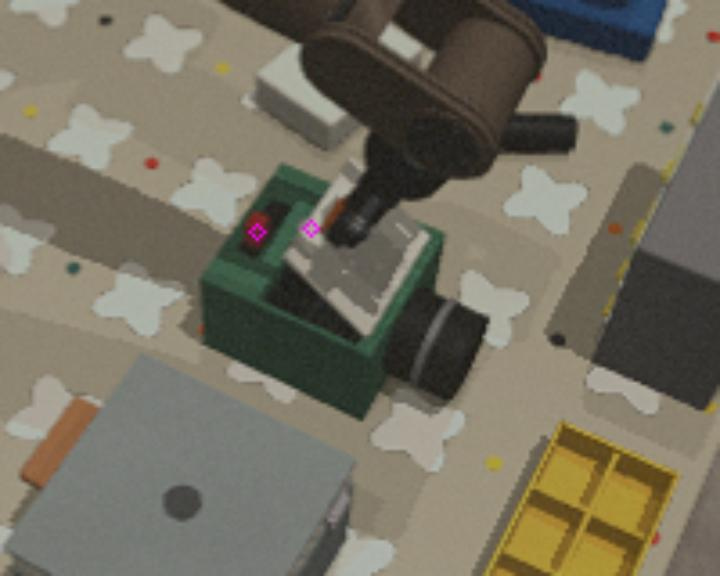

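View pics/b.png

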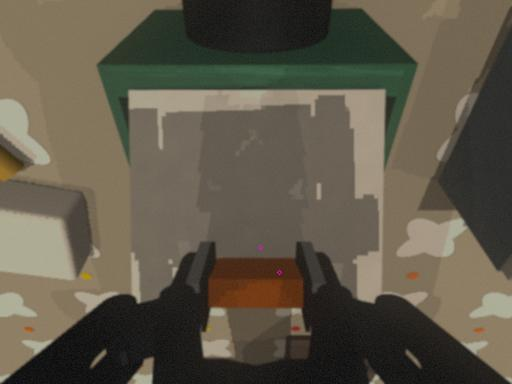

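The flap is at about 0.68 rad and still held. One more arc takes it to about 0.95.

Request:
move_arm:
  plan:
    - [[0,1,0,0.0033,0.001,-0.0051,0.03],[0,-0.5,0,0.0059,0.001,-0.0088,0.03],[0,-2,0,0.0087,0.001,-0.0124,0.03],[0,-3.3,0,0.0117,0.001,-0.0158,0.03],[0,-4.8,0,0.015,0.001,-0.019,0.03]]

```text
time: 12.85
eef_pos: [0.574, 0.1414, 0.1927]
tcp_rot: [0.97, -0.007, -0.242, -0.008]
contact_force: [-7.0, 6.2, -6.7]
opening: 0.456
```

```bash
python3 flap.py 0.5 ".8,.85,.9,.95,1"; python3 look.py
```

```text
t 12.85 pos [0.574  0.1414 0.1927] rot [ 0.97  -0.007 -0.242 -0.008] F [-7.   6.2 -6.7] op 0.456
0.8 [-0.6246, 5.1522, 0.3634, -0.0058, 0.0019, 0.0068]
0.85 [-0.6199, 3.7198, 0.3712, -0.0034, 0.0019, 0.003]
0.9 [-0.6151, 2.2874, 0.3788, -0.0007, 0.0019, -0.0007]
0.95 [-0.6103, 0.8551, 0.3865, 0.0021, 0.0019, -0.0042]
1 [-0.6054, -0.5773, 0.3941, 0.0051, 0.0018, -0.0076]
t 12.85 pos [0.574  0.1414 0.1927] rot [ 0.97  -0.007 -0.242 -0.008] F [-7.   6.2 -6.7] op 0.456
```

View pics/a.png

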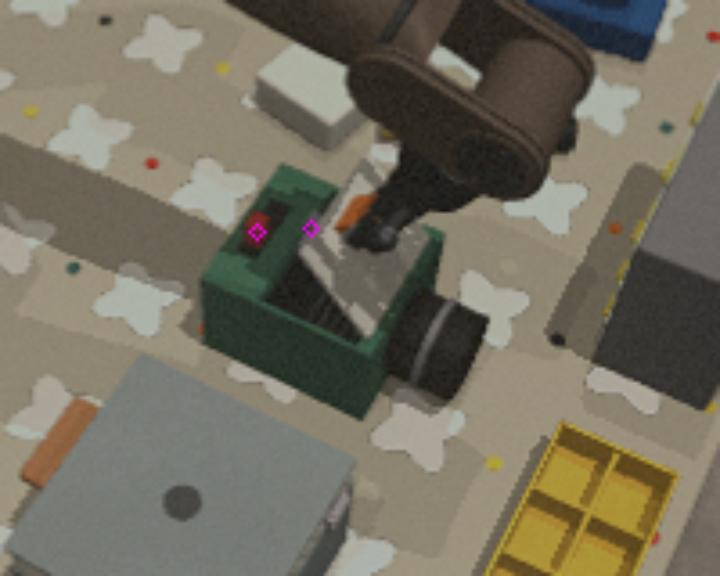

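View pics/b.png

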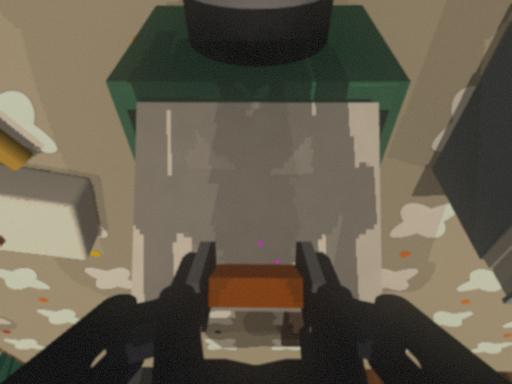

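Request:
move_arm:
  plan:
    - [[0,0,0,0.001,0,-0.001,0.03],[0,0,0,0.001,0,-0.001,0.03],[0,0,0,0.001,0,-0.001,0.03],[0,0,0,0.001,0,-0.001,0.03],[0,0,0,0.001,0,-0.001,0.03]]

```text
time: 13.58
eef_pos: [0.5733, 0.1415, 0.1925]
tcp_rot: [0.969, -0.006, -0.246, -0.008]
contact_force: [-4.5, 2.5, -4.2]
opening: 0.449
```

```bash
python3 look.py; python3 - <<'E'
from go import *
from fit import pose
for t in (.65,.75,.85,.95):
    P=[(.075+x*np.cos(t)+.007*np.sin(t),y,.12-x*np.sin(t)+.007*np.cos(t)) for x,y in((-.11,-.065),(-.11,.065))]
    print(t,((proj("side",pose([.5406,.1403,-.018],P))-[190,90])*3.6).round(0).tolist())
E
```

```text
t 13.57 pos [0.5733 0.1415 0.1925] rot [ 0.969 -0.006 -0.246 -0.008] F [-4.5  2.5 -4.2] op 0.449
0.65 [[284.0, 256.0], [352.0, 156.0]]
0.75 [[291.0, 254.0], [360.0, 154.0]]
0.85 [[300.0, 253.0], [368.0, 153.0]]
0.95 [[309.0, 253.0], [378.0, 152.0]]
```

View pics/a.png

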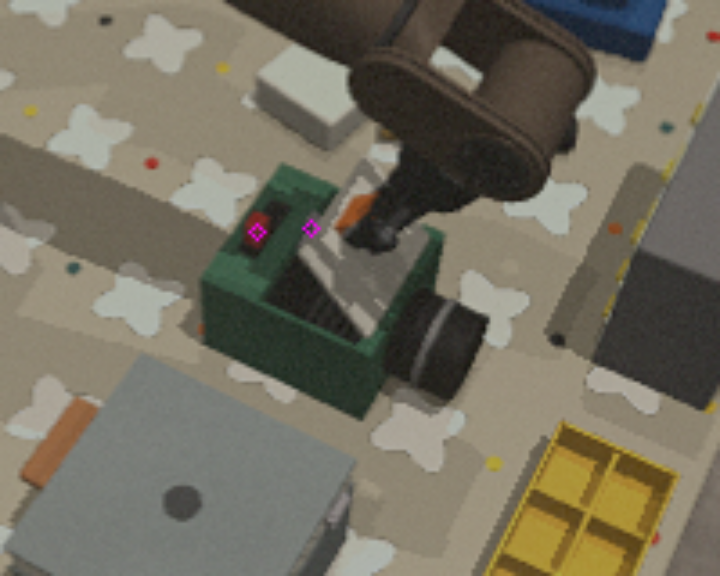

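The flap's front corners (about (299,252) and (370,157)) match 0.85 rad, or 49°. It's steady in the grip and the lid is flat shut, so I'm handing in.

```bash
python3 -c "
from plant import *
print(ticket.sign_off())"
```

```text
the job is handed in; nothing more can be done
None
```

The kiln lid is shut, and the fume extractor's flap is open about 0.85 rad (49°), still held by its orange tab. I handed the job in at 13.6 s; no verdict was reported.

- **Lid:** I pushed it down slowly with closed fingers. The fingers ended at 161 mm, the height of a fully shut lid, with about 25 N of resistance. The last picture still shows it flat.
- **Flap test:** I tugged the tab with the red knob untouched, and the flap was not caught. It rose well past the 4 mm where a catch would stop it, and the tab did not slip in the fingers. I therefore left the knob alone.
- **Final position:** The pictures put the flap at about 0.85 rad and the arm's own position put it at about 0.88, so the two differ slightly. It moved under 1 mm over the last 0.7 s, with about 7 N measured at the wrist.

The tug was less clear-cut than it should have been. Its force reached about 22 N, above the 2 to 6 N expected from the spring. I put the excess down to lifting straight up instead of along the flap's arc, and it fell once I followed the arc.

I saw no bystander disturbed in the pictures I viewed, but I did not measure their positions at the end.

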